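# Put away the microscope parts and reagent bottles

## Task

Clear the bench by the microscopes: stand the two eyepieces in the two-bay box, one in each bay, stand the two small amber bottles in the plain rectangular tray, and lay the short, wide objective lens in the round dish. Set everything down gently and upright, as it stands now and flat on the floor of its tray, with no dropping or knocking over, and leave the white jar and the stack of petri dishes where they are.

Things in the scene. Friction and masses are not known exactly. Their poses are not given: they have to be found in the camera images.
- eyepiece_1: Microscope eyepiece standing upright on the bench: a black cylinder 34 mm in diameter, 56 mm tall over all; its lowest 12 mm is a steel sleeve 30 mm in diameter; pale glass disc 22 mm across on top. About 80 g. One of two alike. Origin: centre of the underside; z up along its axis. Grip it across the black part from above.
- eyepiece_2: Microscope eyepiece standing upright on the bench: a black cylinder 34 mm in diameter, 56 mm tall over all; its lowest 12 mm is a steel sleeve 30 mm in diameter; pale glass disc 22 mm across on top. About 80 g. One of two alike. Origin: centre of the underside; z up along its axis. Grip it across the black part from above.
- bottle_1: Small amber glass reagent bottle standing upright: round body 38 mm in diameter up to 48 mm height with a pale paper label, then a shoulder and a black screw cap 24 mm in diameter; 78 mm tall over all. About 110 g. One of two alike. Origin: centre of the underside; z up along its axis. Grip it across the body from above.
- bottle_2: Small amber glass reagent bottle standing upright: round body 38 mm in diameter up to 48 mm height with a pale paper label, then a shoulder and a black screw cap 24 mm in diameter; 78 mm tall over all. About 110 g. One of two alike. Origin: centre of the underside; z up along its axis. Grip it across the body from above.
- lens: Auxiliary objective lens of the microscope, lying flat: a short black cylinder 52 mm in diameter and 26 mm tall with a wide steel-rimmed greenish glass 37 mm across on top and a steel ring round its side. About 120 g. Origin: centre of the underside; z up along its axis.
- two_bay_box: White plastic open box with dark grey floor, fixed; a 6 mm divider at its y = 0, as high as the walls, makes two bays. Outside 74 mm along its x, 138 mm along its y, 18 mm high; walls and floor 4 mm thick (inner floor 4 mm above the bench). Each bay 66 x 62 mm inside, centred at x = 0, y = +34 or -34 mm. Origin: centre of the underside. Yaw within 0.35 rad of the robot's axes.
- plain_tray: Bare metal rectangular tray without divider, fixed to the bench. Outside 90 mm along its x, 150 mm along its y, 18 mm high; walls and floor 4 mm thick, so its inner floor is 4 mm above the bench and measures 82 by 142 mm. Room for the two bottles side by side along its y. Origin: centre of the underside. Turned by up to 0.35 rad.
- round_dish: Shallow round steel dish, fixed to the bench: 130 mm across outside at the rim, 12 mm high, wall and floor 4 mm thick, so its inner floor is 4 mm above the bench and about 118 mm across. Origin: centre of the underside.
- jar: Bystander: white plastic jar 62 mm in diameter with a blue screw cap, 100 mm tall, about 350 g, standing beyond the trays. Loose; leave it. Origin: centre of the underside.
- petri_stack: Bystander: stack of two closed petri dishes with white lids (a low white disc from above), 90 mm in diameter, 30 mm tall, about 150 g, beyond the trays. Loose; leave it. Origin: centre of the underside.

How it is judged:
At the end, for the whole second after the job is handed in: One eyepiece in each bay (within 20 mm of the bay centre across, 15 to 52 mm from the divider), both bottles in the plain tray, the lens in the round dish within 40 mm of its centre; all on the tray floor (4 mm), upright within 0.12 rad, at rest; jar and petri dishes within 20 mm of their start (((x of eyepiece_1 in the frame of two_bay_box between -0.02 and 0.02 m and y of eyepiece_1 in the frame of two_bay_box between 0.015 and 0.052 m and x of eyepiece_2 in the frame of two_bay_box between -0.02 and 0.02 m and y of eyepiece_2 in the frame of two_bay_box between -0.052 and -0.015 m) or (x of eyepiece_2 in the frame of two_bay_box between -0.02 and 0.02 m and y of eyepiece_2 in the frame of two_bay_box between 0.015 and 0.052 m and x of eyepiece_1 in the frame of two_bay_box between -0.02 and 0.02 m and y of eyepiece_1 in the frame of two_bay_box between -0.052 and -0.015 m)) and z of eyepiece_1 in the frame of two_bay_box between 0 and 0.008 m and angle between each of eyepiece_1, eyepiece_2, bottle_1, bottle_2, lens's own z axis and vertical below 0.12 rad and z of eyepiece_2 in the frame of two_bay_box between 0 and 0.008 m and x of bottle_1 in the frame of plain_tray between -0.027 and 0.027 m and y of bottle_1 in the frame of plain_tray between -0.057 and 0.057 m and z of bottle_1 in the frame of plain_tray between 0 and 0.008 m and x of bottle_2 in the frame of plain_tray between -0.027 and 0.027 m and y of bottle_2 in the frame of plain_tray between -0.057 and 0.057 m and z of bottle_2 in the frame of plain_tray between 0 and 0.008 m and horizontal distance between lens and round_dish below 0.04 m and z of lens in the frame of round_dish between 0 and 0.008 m and linear speed of each of eyepiece_1, eyepiece_2, bottle_1, bottle_2, lens below 0.02 m/s and angular speed of each of eyepiece_1, eyepiece_2, bottle_1, bottle_2, lens below 0.3 rad/s and distance of each of jar, petri_stack from where it was at the start of the episode below 0.02 m); the robot touches nothing.
It fails at once if the jar was moved by more than 20 mm (distance of jar from where it was at the start of the episode above 0.02 m).
It fails at once if the petri_stack was moved by more than 20 mm (distance of petri_stack from where it was at the start of the episode above 0.02 m).
It fails at once if an eyepiece, a bottle or the lens was dropped from more than about 25 mm, thrown or knocked over (faster than 0.7 m/s while not held) ((linear speed of eyepiece_1 above 0.7 m/s and contact force between eyepiece_1 and the fingers below 0.02 N) or (linear speed of eyepiece_2 above 0.7 m/s and contact force between eyepiece_2 and the fingers below 0.02 N) or (linear speed of bottle_1 above 0.7 m/s and contact force between bottle_1 and the fingers below 0.02 N) or (linear speed of bottle_2 above 0.7 m/s and contact force between bottle_2 and the fingers below 0.02 N) or (linear speed of lens above 0.7 m/s and contact force between lens and the fingers below 0.02 N)).
It also fails if it takes over 128 s, if anything falls off the work surface, if the arm or the gripper's body presses on something with over 40 N, if the wrist force passes 120 N, or if a joint passes its speed limit or range.

## Robot

A 6-joint arm with a two-finger parallel gripper is mounted at the origin on the work surface. World frame = base frame: x ahead of the robot, y to its left, z up, the work surface at z = 0. Lengths are in m, angles in rad, forces in N, time in s.
With the tool pointing down it reaches from about 0.35 to 0.85 m from the base axis. Payload 8.1 kg.
Tool frame: the origin (TCP) lies at the very end of the fingers, on their centre line; the grasp point (between the pads) lies 19 mm behind it; z points along the fingers, y is the line along which they close (so a half turn about z gives the same grasp; the last joint's range is limited). The gripper opens to 93 mm and grips with 3 to 60 N. Pads are 15 mm wide; open, the fingers measure 128 mm over their backs; the gripper's body (75 mm by 188 mm) begins 65 mm behind the grasp point.
Start: joints at [1.255, 0.13, 1.488, -0, 1.523, -0.085], TCP at [0.137, 0.584, 0.194] pointing down, gripper open.
Joint ranges: [-2.96, 2.96], [-0.89, 2.26], [0.02, 2.5], [-1.34, 4.48], [0, 2.73], [-2.66, 2.66]. Speed limits (rad/s): [2.39, 2.39, 2.79, 3.14, 3.14, 3.14].

## Interface

Orientations are given as a rotation vector (axis times angle).
In Python, from plant import monitor, eyes, ticket gives the robot as it stands.
- The arm moves only by the tool arm_command, never from a script. Its argument "deltas" is a list that holds one entry, the list of rows, each a list of 6 numbers: the shift along the world's x, y, z in cm, then the turn, a rotation vector about the world's x, y, z in degrees. In form: [[[tx, ty, tz, rx, ry, rz], ...]]. A call has 1 to 12 rows; each row shifts and turns the commanded pose from where the row before left it; what a row does not reach is not made up. A row lasts 1/12 s, in which the tool goes at most 41.7 mm and 7.16 degrees, less where a joint would pass 70% of its speed; a pose out of reach is approached as far as the arm can. A call is refused whole if a number of a shift passes 4.17 or a number of a turn 7.16, either way. A call with a gripper value outside its range is refused whole. "gripper" is the opening, from -1 (shut) to 1 (fully open), set as the call begins (left out, the last holds). The fingers move at their own pace and stop on an object; "squeeze" is the grip in N (left out, the last holds). Time passes only in rows, so rows that do not move let the fingers close. It gives the time, the measured TCP pose, the force, the opening and the grip force at its end, in the units of the state.
- monitor.read_state(): the state, without advancing time (a new reading comes with each control period).
- eyes.read_camera(name): name is "side" or "top"; returns the picture (480x640x3 uint8, blue, green, red); there is no depth.
- eyes.camera_model(name): a dict with "fx", "fy", "cx", "cy" (pixels), "rvec" (rotation vector, rad) and "tvec" (3), from world to camera coordinates, as OpenCV has them. Camera axes: x right, y down, z forward; pixel columns grow to the right and rows downward; lengths in m; the calibration is good to about 2 mm. A picture is of the moment at which its call begins. camera_model takes no time and is no camera call.
- ticket.close_job(): hands the job in; it is judged then, once.
The state is a dict: "t": time; "q": joint angles; "dq": joint speeds; "joint_torque": joint torques, N m; "tool_pos": TCP position; "orientation": TCP orientation; "force": force on the tool from outside, world axes, zero at the start; "wrist_torque": the same for the moment, N m; "opening": finger opening in m; "gripper_force": force on a finger pad.
Only numpy, scipy, OpenCV 4.12 (cv2) and the standard library are available. Lean on these libraries where they do the work, as an engineer would, in place of code of your own. Each camera call takes 0.05 s, during which the arm holds its last target. There are 200 camera calls.

## Working session

There is one attempt and no reset: what is moved stays moved. The work goes in short steps, Python scripts to look and compute and a tool call to move; the robot and the scene stay as the last step left them, time stands still between calls to the robot, and variables do not carry over. Pictures are saved under pics/ and viewed, at most 14 in all, crops included, and the job is handed in when it is done.

Besides the shell and the picture viewer there is one more tool, called after "Emit:" as name(argument=value, ...), one argument or row to a line, values as JSON. arm_command: Moves the arm, as the interface text tells. Its arguments: {"type":"object","properties":{"deltas":{"type":"array"},"gripper":{"type":"number"},"squeeze":{"type":"number"}},"required":["deltas"]}

```bash
mkdir -p pics
python3 - <<'E'
from plant import monitor, eyes
import cv2
for n in("top","side"):
    cv2.imwrite(f"pics/{n}0.png",eyes.read_camera(n)); print(n,eyes.camera_model(n))
s=monitor.read_state(); print(s)
E
```

```text
top {'fx': 556.1324622409217, 'fy': 556.1324622409217, 'cx': 320.9813450236238, 'cy': 236.09149886760216, 'rvec': array([ 2.21757468, -2.17182251,  0.075955  ]), 'tvec': array([-0.00329521,  0.61114475,  1.13832523])}
side {'fx': 452.37762653145666, 'fy': 452.37762653145666, 'cx': 325.7877861637612, 'cy': 238.5010845654602, 'rvec': array([ 0.42711899, -2.73234346,  1.15806799]), 'tvec': array([0.57838565, 0.15725618, 0.76594919])}
{'t': 0.1, 'q': array([ 1.25462230e+00,  1.31108404e-01,  1.48918668e+00, -1.14053363e-05,
        1.52298718e+00, -8.53862202e-02]), 'dq': array([-0.0010061 , -0.00148252, -0.00149389, -0.00026775, -0.00058212,
       -0.00074933]), 'joint_torque': array([ 6.23226042e-04, -5.61350727e+01, -4.93087506e+01,  7.69230863e-02,
        2.93297460e-02, -7.54389976e-05]), 'tool_pos': array([0.13704614, 0.58356216, 0.19286983]), 'orientation': array([-3.61678130e-01, -3.12037491e+00,  2.60401599e-03]), 'force': array([ 0.59237122,  0.41641213, -0.12071458]), 'wrist_torque': array([0.0041515 , 0.01372147, 0.01459878]), 'gripper_force': 0.0, 'opening': 0.09287692746503465}
```

View pics/top0.png

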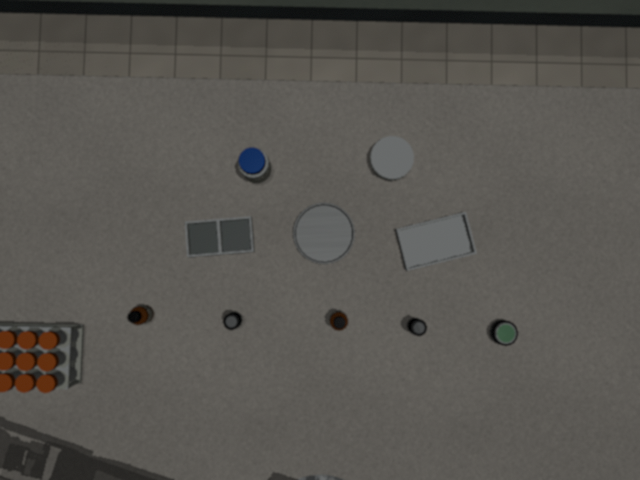

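View pics/side0.png

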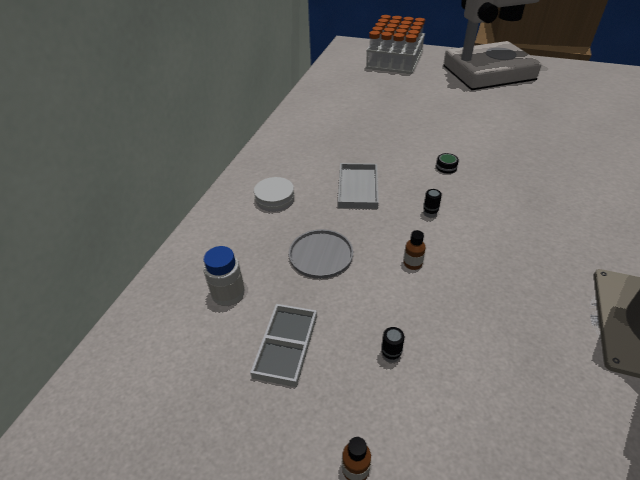

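```bash
cat > h.py <<'E'
import cv2,numpy as np
from plant import monitor,eyes
def ray(n,uv,z):
    m=eyes.camera_model(n);R=cv2.Rodrigues(m["rvec"])[0];c=-R.T@m["tvec"]
    d=R.T@np.array([(uv[0]-m["cx"])/m["fx"],(uv[1]-m["cy"])/m["fy"],1]);return (c+d*(z-c[2])/d[2])[:2]
def proj(n,P):
    m=eyes.camera_model(n);K=np.array([[m["fx"],0,m["cx"]],[0,m["fy"],m["cy"]],[0,0,1]])
    return cv2.projectPoints(np.float64(P).reshape(-1,3),m["rvec"],m["tvec"],K,None)[0].reshape(-1,2)
def crop(I,u,v,w,h,s):
    c=I[v:v+h,u:u+w];return cv2.resize(cv2.convertScaleAbs(c,alpha=1.6),None,fx=s,fy=s,interpolation=cv2.INTER_CUBIC)
E
python3 - <<'E'
from h import *
I=cv2.imread("pics/top0.png")
T=[crop(I,u-20,v-20,40,40,6) for u,v in[(138,316),(232,321),(339,320),(417,327),(505,333)]]
T.append(0*T[0]);A=np.vstack([np.hstack(T[:3]),np.hstack(T[3:])])
for i in range(0,721,60): cv2.line(A,(i,0),(i,479),(0,255,255),1)
for i in range(0,480,60): cv2.line(A,(0,i),(719,i),(0,255,255),1)
cv2.imwrite("pics/a.png",A)
B=np.vstack([crop(I,180,205,160,70,5),crop(I,335,205,160,70,5)][:2])
B=np.vstack([crop(I,180,208,80,55,8)[:, :640],crop(I,390,205,90,70,6)[:,:540] if 0 else cv2.copyMakeBorder(crop(I,390,208,90,64,2),0,0,0,460,cv2.BORDER_CONSTANT)])
C=[crop(I,180,208,100,70,4),crop(I,385,208,100,70,4),crop(I,285,198,100,75,4)[:280]]
C.append(0*C[0]);cv2.imwrite("pics/b.png",np.vstack([np.hstack(C[:2]),np.hstack(C[2:])]))
E
```

```text
(no output)
```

View pics/a.png

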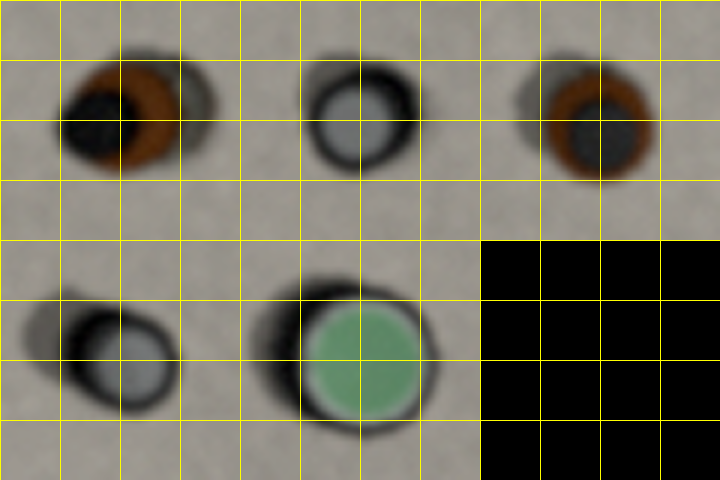

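View pics/b.png

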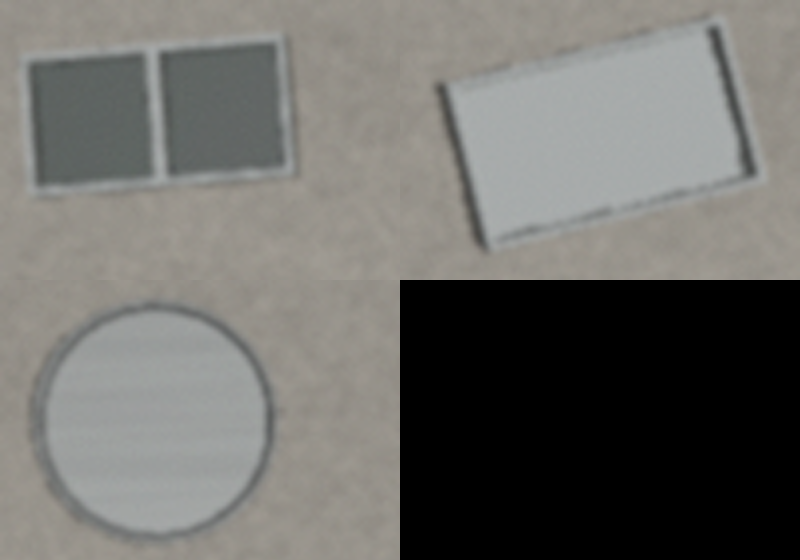

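```bash
cat >> h.py <<'E'
def circ(x,y,z,r): a=np.linspace(0,2*np.pi,40);return np.c_[x+r*np.cos(a),y+r*np.sin(a),0*a+z]
def rect(x,y,z,yaw,a,b):
    P=np.array([[a,b],[-a,b],[-a,-b],[a,-b],[a,b]])/2;c,s=np.cos(yaw),np.sin(yaw);Q=P@np.array([[c,s],[-s,c]]);return np.c_[Q+[x,y],0*Q[:,0]+z]
def draw(I,n,P,s=1,o=(0,0),col=(0,255,255)):
    p=((proj(n,P)-o+.5)*s-.5);cv2.polylines(I,[np.int32(p*8)],False,col,1,cv2.LINE_AA,3)
E
python3 - <<'E'
from h import *
o={}
for k,uv,z in[("bA",(134.25,316.6),.078),("eA",(231.1,321.25),.056),("bB",(339.1,321.9),.078),("eB",(418.4,327.4),.056),("lens",(505.25,332.75),.026),("dish",(323.4,232.6),.012)]:
    o[k]=ray("top",uv,z);print(k,o[k].round(4))
def corners(L,u0,v0):
    P=np.array([ray("top",((x+.5)/4-.5+u0,(y+.5)/4-.5+v0),.018) for x,y in L]);
    c=P.mean(0);d=P[0]+P[3]-P[1]-P[2];return c,np.arctan2(d[1],d[0])-np.pi/2,[np.linalg.norm(P[i]-P[i-1]).round(4) for i in range(4)]
B=corners([(24,48),(284,35),(294,178),(34,192)],180,208);T=corners([(40,85),(321,17),(364,180),(87,249)],385,208)
print(B,T)
L=[circ(*o["eA"],0,.015),circ(*o["eA"],.056,.017),circ(*o["eB"],0,.015),circ(*o["eB"],.056,.017)]
for b in"bA","bB":L+=[circ(*o[b],0,.019),circ(*o[b],.078,.012)]
L+=[circ(*o["lens"],0,.026),circ(*o["lens"],.026,.026),circ(*o["dish"],.012,.065),rect(*B[0],.018,B[1],.074,.138),rect(*T[0],.018,T[1],.09,.15)]
for n,(u,v,w,h,s) in{"top":(110,190,420,160,1.9),"side":(230,140,240,340,1.75)}.items():
    I=crop(cv2.imread(f"pics/{n}0.png"),u,v,w,h,s)
    for P in L:draw(I,n,P,s,(u,v))
    cv2.imwrite(f"pics/ov_{n}.png",I)
E
```

```text
bA [0.4425 0.3707]
eA [0.4352 0.1852]
bB [ 0.4402 -0.029 ]
eB [ 0.4304 -0.1884]
lens [ 0.42   -0.3725]
dish [0.6189 0.0045]
(array([0.60704746, 0.22045892]), np.float64(0.07320903252479871), [np.float64(0.0751), np.float64(0.1352), np.float64(0.0747), np.float64(0.1347)]) (array([ 0.60641282, -0.22919154]), np.float64(0.2609207489115599), [np.float64(0.0886), np.float64(0.1517), np.float64(0.0878), np.float64(0.1491)])
```

View pics/ov_top.png

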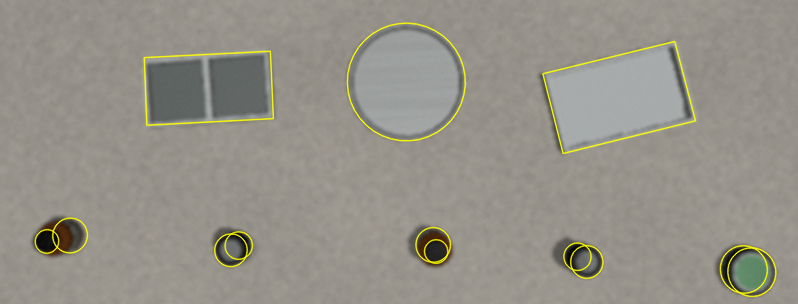

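View pics/ov_side.png

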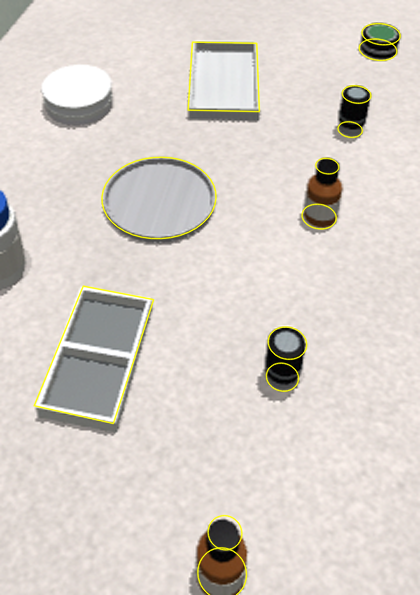

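The top view puts the bottles at px (134,317) and (339,322), the eyepieces at (231,321) and (418,327), and the lens at (505,333). The box is at (219,236), the dish at (323,233) and the tray at (435,241). The model overlay agrees in both views, so I'm moving to bottle A.

Emit:
arm_command(
  deltas=[
    [[2.55, -1.78, 0, 0, 0, -5.75], [2.55, -1.78, 0, 0, 0, -5.75], [2.55, -1.78, 0, 0, 0, -5.75], [2.55, -1.78, 0, 0, 0, -5.75], [2.55, -1.78, 0, 0, 0, -5.75], [2.55, -1.78, 0, 0, 0, -5.75], [2.55, -1.78, 0, 0, 0, -5.75], [2.55, -1.78, 0, 0, 0, -5.75], [2.55, -1.78, 0, 0, 0, -5.75], [2.55, -1.78, 0, 0, 0, -5.75], [2.55, -1.78, 0, 0, 0, -5.75], [2.55, -1.78, 0, 0, 0, -5.75]],
  ],
  gripper=1,
)

```text
t: 1.1
tool_pos: [0.4441, 0.3692, 0.1934]
orientation: [-2.071, -2.362, 0.001]
force: [0.1, 0.9, -0.8]
opening: 0.0932
gripper_force: 0.0
```

Emit:
arm_command(
  deltas=[
    [[0, 0, 0, 0, 0, 0], [0, 0, 0, 0, 0, 0], [0, 0, 0, 0, 0, 0]],
  ],
)

```text
t: 1.35
tool_pos: [0.4427, 0.3706, 0.1934]
orientation: [-2.064, -2.367, 0.001]
force: [0.1, 0.3, -0.2]
opening: 0.0931
gripper_force: 0.0
```

Emit:
arm_command(
  deltas=[
    [[0, 0, -2.2, 0, 0, 0], [0, 0, -2.2, 0, 0, 0], [0, 0, -2.2, 0, 0, 0], [0, 0, -2.2, 0, 0, 0], [0, 0, -2.2, 0, 0, 0], [0, 0, -2.2, 0, 0, 0], [0, 0, -1, 0, 0, 0], [0, 0, -1, 0, 0, 0], [0, 0, -1, 0, 0, 0], [0, 0, -1, 0, 0, 0], [0, 0, -0.3, 0, 0, 0], [0, 0, 0, 0, 0, 0]],
  ],
)

```text
t: 2.35
tool_pos: [0.4428, 0.3703, 0.0181]
orientation: [-2.065, -2.367, 0.002]
force: [0.2, -0.1, -0.1]
opening: 0.0929
gripper_force: 0.0
```

Emit:
arm_command(
  deltas=[
    [[0, 0, 0, 0, 0, 0], [0, 0, 0, 0, 0, 0], [0, 0, 0, 0, 0, 0], [0, 0, 0, 0, 0, 0], [0, 0, 0, 0, 0, 0], [0, 0, 0, 0, 0, 0], [0, 0, 0, 0, 0, 0], [0, 0, 0, 0, 0, 0], [0, 0, 0, 0, 0, 0]],
  ],
  gripper=-1,
  squeeze=15,
)

```text
t: 3.1
tool_pos: [0.4433, 0.3705, 0.0189]
orientation: [2.066, 2.367, 0.0]
force: [-0.3, 0.2, -0.5]
opening: 0.0375
gripper_force: 5.7
```

Emit:
arm_command(
  deltas=[
    [[0, 0, 0, 0, 0, 0], [0, 0, 0.5, 0, 0, 0], [0, 0, 1, 0, 0, 0], [0, 0, 1.5, 0, 0, 0], [0, 0, 2, 0, 0, 0], [0, 0, 2, 0, 0, 0], [0, 0, 2, 0, 0, 0], [0, 0, 2, 0, 0, 0], [0, 0, 2, 0, 0, 0], [0, 0, 2, 0, 0, 0], [0, 0, 1, 0, 0, 0], [0, 0, 0, 0, 0, 0]],
  ],
)

```text
t: 4.1
tool_pos: [0.4448, 0.3716, 0.1828]
orientation: [2.065, 2.366, 0.009]
force: [0.5, -0.9, -0.3]
opening: 0.0374
gripper_force: 15.0
```

Emit:
arm_command(
  deltas=[
    [[0.25, -1, 0, 0, 0, 0], [0.5, -2, 0, 0, 0, 0], [0.7, -2.6, 0, 0, 0, 0], [0.8, -2.9, 0, 0, 0, 0], [0.8, -2.9, 0, 0, 0, 0], [0.8, -2.9, 0, 0, 0, 0], [0.8, -2.9, 0, 0, 0, 0], [0.8, -2.9, 0, 0, 0, 0], [0.8, -2.9, 0, 0, 0, 0], [0.8, -2.9, 0, 0, 0, 0], [0.8, -2.9, 0, 0, 0, 0], [0.8, -2.9, 0, 0, 0, 0]],
  ],
)

```text
t: 5.1
tool_pos: [0.5285, 0.0513, 0.1767]
orientation: [-2.064, -2.365, 0.004]
force: [-0.2, -0.7, -0.8]
opening: 0.0371
gripper_force: 15.0
```

Emit:
arm_command(
  deltas=[
    [[0.75, -2.9, 0, 0, 0, 0], [0.75, -2.9, 0, 0, 0, 0], [0.75, -2.9, 0, 0, 0, 0], [0.75, -2.9, 0, 0, 0, 0], [0.75, -2.9, 0, 0, 0, 0], [0.75, -2.9, 0, 0, 0, 0], [0.75, -2.9, 0, 0, 0, 0], [0.75, -2.9, 0, 0, 0, 0], [0.75, -2.9, 0, 0, 0, 0], [0.8, -2.6, 0, 0, 0, 0], [0.6, -1.8, 0, 0, 0, 0], [0.4, -0.9, 0, 0, 0, 0]],
  ],
)

```text
t: 6.1
tool_pos: [0.6136, -0.2632, 0.1761]
orientation: [-2.066, -2.362, 0.002]
force: [0.5, -0.6, -0.7]
opening: 0.0372
gripper_force: 15.0
```

Emit:
arm_command(
  deltas=[
    [[0, 0, 0, 0, 0, 0], [0, 0, 0, 0, 0, 0], [0, 0, -1, 0, 0, 0], [0, 0, -2, 0, 0, 0], [0, 0, -2, 0, 0, 0], [0, 0, -2, 0, 0, 0], [0, 0, -2, 0, 0, 0], [0, 0, -2, 0, 0, 0], [0, 0, -1, 0, 0, 0], [0, 0, -0.6, 0, 0, 0], [0, 0, 0, 0, 0, 0], [0, 0, 0, 0, 0, 0]],
  ],
)

```text
t: 7.1
tool_pos: [0.6156, -0.2602, 0.0535]
orientation: [2.065, 2.367, 0.0]
force: [0.3, -0.7, -0.6]
opening: 0.0372
gripper_force: 15.0
```

Emit:
arm_command(
  deltas=[
    [[0, 0, -0.8, 0, 0, 0], [0, 0, -0.8, 0, 0, 0], [0, 0, -0.6, 0, 0, 0], [0, 0, -0.4, 0, 0, 0], [0, 0, -0.2, 0, 0, 0], [0, 0, -0.1, 0, 0, 0], [0, 0, -0.1, 0, 0, 0], [0, 0, 0, 0, 0, 0], [0, 0, 0, 0, 0, 0]],
  ],
)

```text
t: 7.85
tool_pos: [0.6155, -0.2606, 0.0232]
orientation: [2.065, 2.366, 0.0]
force: [0.2, 0.3, -0.8]
opening: 0.0373
gripper_force: 15.0
```

Emit:
arm_command(
  deltas=[
    [[0, 0, -0.1, 0, 0, 0], [0, 0, 0, 0, 0, 0], [0, 0, 0, 0, 0, 0]],
  ],
)

```text
t: 8.1
tool_pos: [0.6158, -0.2608, 0.0228]
orientation: [2.065, 2.366, 0.0]
force: [-1.0, 0.3, 5.3]
opening: 0.0369
gripper_force: 15.0
```

Contact: the upward force is 5 N. Releasing with a limited opening, then lifting.

Emit:
arm_command(
  deltas=[
    [[0, 0, 0, 0, 0, 0], [0, 0, 0, 0, 0, 0], [0, 0, 0, 0, 0, 0], [0, 0, 0, 0, 0, 0], [0, 0, 0, 0, 0, 0], [0, 0, 0, 0, 0, 0]],
  ],
  gripper=0.4,
)

```text
t: 8.6
tool_pos: [0.6151, -0.2604, 0.0216]
orientation: [-2.065, -2.367, 0.0]
force: [-0.7, 0.6, 0.1]
opening: 0.0646
gripper_force: 0.0
```

Emit:
arm_command(
  deltas=[
    [[0, 0, 1, 0, 0, 0], [0, 0, 1.5, 0, 0, 0], [0, 0, 2, 0, 0, 0], [0, 0, 2, 0, 0, 0], [0, 0, 2, 0, 0, 0], [0, 0, 2, 0, 0, 0], [0, 0, 2, 0, 0, 0], [0, 0, 2, 0, 0, 0], [0, 0, 1, 0, 0, 0], [0, 0, 0, 0, 0, 0], [0, 0, 0, 0, 0, 0]],
  ],
)

```text
t: 9.52
tool_pos: [0.6158, -0.2607, 0.178]
orientation: [2.064, 2.366, 0.001]
force: [-0.5, -0.0, -0.4]
opening: 0.0648
gripper_force: 0.0
```

Emit:
arm_command(
  deltas=[
    [[-1, 1.3, 0, 0, 0, 0], [-1.75, 2.32, 0, 0, 0, 0], [-1.75, 2.32, 0, 0, 0, 0], [-1.75, 2.32, 0, 0, 0, 0], [-1.75, 2.32, 0, 0, 0, 0], [-1.75, 2.32, 0, 0, 0, 0], [-1.75, 2.32, 0, 0, 0, 0], [-1.75, 2.32, 0, 0, 0, 0], [-1.75, 2.32, 0, 0, 0, 0], [-1.75, 2.32, 0, 0, 0, 0], [-0.75, 1.02, 0, 0, 0, 0], [0, 0, 0, 0, 0, 0]],
  ],
  gripper=1,
)

```text
t: 10.52
tool_pos: [0.4385, -0.0267, 0.1756]
orientation: [-2.062, -2.368, 0.001]
force: [0.4, 0.1, 0.3]
opening: 0.0933
gripper_force: 0.0
```

Run:
```python
from h import *
I=eyes.read_camera("top");J=eyes.read_camera("side")
A=crop(I,385,190,110,90,4.4);A=A[:396];B=crop(J,330,100,120,140,3)[:396,:312]
B=cv2.copyMakeBorder(B,0,396-B.shape[0],0,0,cv2.BORDER_CONSTANT) if B.shape[0]<396 else B
cv2.imwrite("pics/c.png",np.hstack([A,B]));print(monitor.read_state()["tool_pos"])
```

```text
[ 0.44026924 -0.02869656  0.17626058]
```

View pics/c.png

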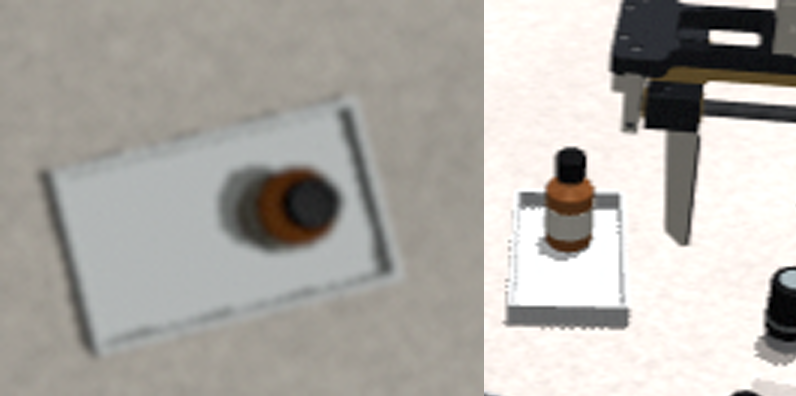

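The first bottle stands upright in the right half of the tray (crop px ~(300,205)). On to bottle B.

Emit:
arm_command(
  deltas=[
    [[0, 0, -1.5, 0, 0, 0], [0, 0, -2.2, 0, 0, 0], [0, 0, -2.2, 0, 0, 0], [0, 0, -2.2, 0, 0, 0], [0, 0, -2.2, 0, 0, 0], [0, 0, -2.2, 0, 0, 0], [0, 0, -1, 0, 0, 0], [0, 0, -1, 0, 0, 0], [0, 0, -0.8, 0, 0, 0], [0, 0, -0.5, 0, 0, 0], [0, 0, 0, 0, 0, 0], [0, 0, 0, 0, 0, 0]],
  ],
)

```text
t: 11.62
tool_pos: [0.4408, -0.0287, 0.0194]
orientation: [2.065, 2.366, 0.001]
force: [-0.0, -0.4, 0.3]
opening: 0.0928
gripper_force: 0.0
```

Emit:
arm_command(
  deltas=[
    [[0, 0, 0, 0, 0, 0], [0, 0, 0, 0, 0, 0], [0, 0, 0, 0, 0, 0], [0, 0, 0, 0, 0, 0], [0, 0, 0, 0, 0, 0], [0, 0, 0, 0, 0, 0], [0, 0, 0, 0, 0, 0], [0, 0, 0, 0, 0, 0], [0, 0, 0, 0, 0, 0], [0, 0, 0, 0, 0, 0], [0, 0, 0, 0, 0, 0]],
  ],
  gripper=-1,
)

```text
t: 12.53
tool_pos: [0.4403, -0.0285, 0.0188]
orientation: [2.066, 2.367, 0.0]
force: [-0.2, -0.2, 0.8]
opening: 0.0373
gripper_force: 15.0
```

Emit:
arm_command(
  deltas=[
    [[0, 0, 0, 0, 0, 0], [0, 0, 0.5, 0, 0, 0], [0, 0, 1, 0, 0, 0], [0, 0, 1.5, 0, 0, 0], [0, 0, 2, 0, 0, 0], [0, 0, 2, 0, 0, 0], [0, 0, 2, 0, 0, 0], [0, 0, 2, 0, 0, 0], [0, 0, 2, 0, 0, 0], [0, 0, 2, 0, 0, 0], [0, 0, 1, 0, 0, 0], [0, 0, 0, 0, 0, 0]],
  ],
)

```text
t: 13.53
tool_pos: [0.442, -0.0288, 0.1822]
orientation: [2.063, 2.364, 0.004]
force: [-0.3, -0.4, -0.8]
opening: 0.037
gripper_force: 15.0
```

Emit:
arm_command(
  deltas=[
    [[0.8, -0.9, 0, 0, 0, 0], [1.5, -1.6, 0, 0, 0, 0], [1.8, -1.9, 0, 0, 0, 0], [1.8, -1.9, 0, 0, 0, 0], [1.8, -1.9, 0, 0, 0, 0], [1.8, -1.9, 0, 0, 0, 0], [1.8, -1.9, 0, 0, 0, 0], [1.8, -1.9, 0, 0, 0, 0], [1.5, -1.6, 0, 0, 0, 0], [0.8, -1, 0, 0, 0, 0], [0.4, -0.4, 0, 0, 0, 0], [0, 0, 0, 0, 0, 0]],
  ],
)

```text
t: 14.53
tool_pos: [0.5978, -0.198, 0.177]
orientation: [-2.065, -2.364, 0.001]
force: [0.8, -0.1, -1.1]
opening: 0.037
gripper_force: 15.0
```

Emit:
arm_command(
  deltas=[
    [[0, 0, 0, 0, 0, 0], [0, 0, -1, 0, 0, 0], [0, 0, -2, 0, 0, 0], [0, 0, -2, 0, 0, 0], [0, 0, -2, 0, 0, 0], [0, 0, -2, 0, 0, 0], [0, 0, -2, 0, 0, 0], [0, 0, -1, 0, 0, 0], [0, 0, -0.8, 0, 0, 0], [0, 0, -0.5, 0, 0, 0], [0, 0, 0, 0, 0, 0], [0, 0, 0, 0, 0, 0]],
  ],
)

```text
t: 15.53
tool_pos: [0.5987, -0.1976, 0.0467]
orientation: [2.065, 2.366, 0.001]
force: [-0.4, 0.6, -1.1]
opening: 0.037
gripper_force: 15.0
```

Emit:
arm_command(
  deltas=[
    [[0, 0, -0.6, 0, 0, 0], [0, 0, -0.6, 0, 0, 0], [0, 0, -0.4, 0, 0, 0], [0, 0, -0.3, 0, 0, 0], [0, 0, -0.2, 0, 0, 0], [0, 0, 0, 0, 0, 0], [0, 0, 0, 0, 0, 0]],
  ],
)

```text
t: 16.12
tool_pos: [0.5981, -0.1975, 0.0247]
orientation: [-2.065, -2.367, 0.0]
force: [0.4, 0.8, -1.5]
opening: 0.0369
gripper_force: 15.0
```

Emit:
arm_command(
  deltas=[
    [[0, 0, -0.1, 0, 0, 0], [0, 0, -0.1, 0, 0, 0], [0, 0, 0, 0, 0, 0], [0, 0, 0, 0, 0, 0]],
  ],
)

```text
t: 16.45
tool_pos: [0.5983, -0.1975, 0.0229]
orientation: [2.066, 2.367, 0.0]
force: [-0.1, 0.3, -1.2]
opening: 0.0374
gripper_force: 15.0
```

Emit:
arm_command(
  deltas=[
    [[0, 0, -0.08, 0, 0, 0], [0, 0, 0, 0, 0, 0], [0, 0, 0, 0, 0, 0]],
  ],
)

```text
t: 16.7
tool_pos: [0.5985, -0.1976, 0.0228]
orientation: [2.065, 2.367, 0.0]
force: [-1.7, 2.0, 5.2]
opening: 0.0372
gripper_force: 15.0
```

Emit:
arm_command(
  deltas=[
    [[0, 0, 0, 0, 0, 0], [0, 0, 0, 0, 0, 0], [0, 0, 0, 0, 0, 0], [0, 0, 0, 0, 0, 0], [0, 0, 0, 0, 0, 0], [0, 0, 0, 0, 0, 0]],
  ],
  gripper=0.4,
)

```text
t: 17.2
tool_pos: [0.5982, -0.1975, 0.0219]
orientation: [-2.066, -2.367, 0.0]
force: [1.0, -0.3, 0.0]
opening: 0.0651
gripper_force: 0.0
```

Emit:
arm_command(
  deltas=[
    [[0, 0, 1, 0, 0, 0], [0, 0, 1.5, 0, 0, 0], [0, 0, 2, 0, 0, 0], [0, 0, 2, 0, 0, 0], [0, 0, 2, 0, 0, 0], [0, 0, 2, 0, 0, 0], [0, 0, 2, 0, 0, 0], [0, 0, 2, 0, 0, 0], [0, 0, 1, 0, 0, 0], [0, 0, 0, 0, 0, 0]],
  ],
)

```text
t: 18.03
tool_pos: [0.6, -0.1983, 0.1811]
orientation: [2.062, 2.363, 0.003]
force: [-0.5, 0.5, -0.0]
opening: 0.065
gripper_force: 0.0
```

Emit:
arm_command(
  deltas=[
    [[-1, -1, 0, 0, 0, 0], [-1.8, -1.8, 0, 0, 0, 0], [-1.8, -1.8, 0, 0, 0, 0], [-1.8, -1.8, 0, 0, 0, 0], [-1.8, -1.8, 0, 0, 0, 0], [-1.8, -1.8, 0, 0, 0, 0], [-1.8, -1.8, 0, 0, 0, 0], [-1.8, -1.8, 0, 0, 0, 0], [-1.8, -1.8, 0, 0, 0, 0], [-1.6, -1.5, 0, 0, 0, 0], [-0.8, -0.6, 0, 0, 0, 0], [0, 0, 0, 0, 0, 0]],
  ],
  gripper=1,
)

```text
t: 19.03
tool_pos: [0.4177, -0.3733, 0.1755]
orientation: [-2.067, -2.362, 0.0]
force: [-0.0, 1.1, -0.2]
opening: 0.0927
gripper_force: 0.0
```

Emit:
arm_command(
  deltas=[
    [[0, 0, 0, 0, 0, 0], [0, 0, 0, 0, 0, 0], [0, 0, -2, 0, 0, 0], [0, 0, -2, 0, 0, 0], [0, 0, -2, 0, 0, 0], [0, 0, -2, 0, 0, 0], [0, 0, -2, 0, 0, 0], [0, 0, -1.5, 0, 0, 0], [0, 0, -1, 0, 0, 0], [0, 0, 0, 0, 0, 0], [0, 0, 0, 0, 0, 0]],
  ],
)

```text
t: 19.95
tool_pos: [0.4206, -0.3717, 0.0518]
orientation: [-2.064, -2.367, -0.0]
force: [-0.4, -0.4, -0.1]
opening: 0.0929
gripper_force: 0.0
```

Emit:
arm_command(
  deltas=[
    [[0, 0, -1, 0, 0, 0], [0, 0, -1, 0, 0, 0], [0, 0, -1, 0, 0, 0], [0, 0, -0.7, 0, 0, 0], [0, 0, -0.5, 0, 0, 0], [0, 0, 0, 0, 0, 0], [0, 0, 0, 0, 0, 0]],
  ],
)

```text
t: 20.53
tool_pos: [0.42, -0.3723, 0.0096]
orientation: [-2.065, -2.366, -0.0]
force: [0.3, 0.4, 0.2]
opening: 0.0931
gripper_force: 0.0
```

Emit:
arm_command(
  deltas=[
    [[0, 0, 0, 0, 0, 0], [0, 0, 0, 0, 0, 0], [0, 0, 0, 0, 0, 0], [0, 0, 0, 0, 0, 0], [0, 0, 0, 0, 0, 0], [0, 0, 0, 0, 0, 0], [0, 0, 0, 0, 0, 0], [0, 0, 0, 0, 0, 0], [0, 0, 0, 0, 0, 0], [0, 0, 0, 0, 0, 0], [0, 0, 0, 0, 0, 0]],
  ],
  gripper=-1,
)

```text
t: 21.45
tool_pos: [0.4202, -0.3725, 0.01]
orientation: [-2.066, -2.367, -0.0]
force: [-0.3, 0.0, -0.3]
opening: 0.024
gripper_force: 0.0
```

Emit:
arm_command(
  deltas=[
    [[0, 0, 0.3, 0, 0, 0], [0, 0, 0.7, 0, 0, 0], [0, 0, 0.5, 0, 0, 0], [0, 0, 0.5, 0, 0, 0], [0, 0, 0, 0, 0, 0]],
  ],
)

```text
t: 21.87
tool_pos: [0.4211, -0.3735, 0.032]
orientation: [2.064, 2.365, -0.0]
force: [0.5, -0.3, 0.3]
opening: 0.0006
gripper_force: 0.0
```

Run:
```python
from h import *
I=eyes.read_camera("top");J=eyes.read_camera("side")
A=crop(I,390,200,150,160,2.5);B=crop(J,330,130,150,100,2.6)
h=A.shape[0];B=cv2.copyMakeBorder(B,0,h-B.shape[0],0,0,cv2.BORDER_CONSTANT)
cv2.imwrite("pics/d.png",np.hstack([A,B]))
```

```text
(no output)
```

View pics/d.png

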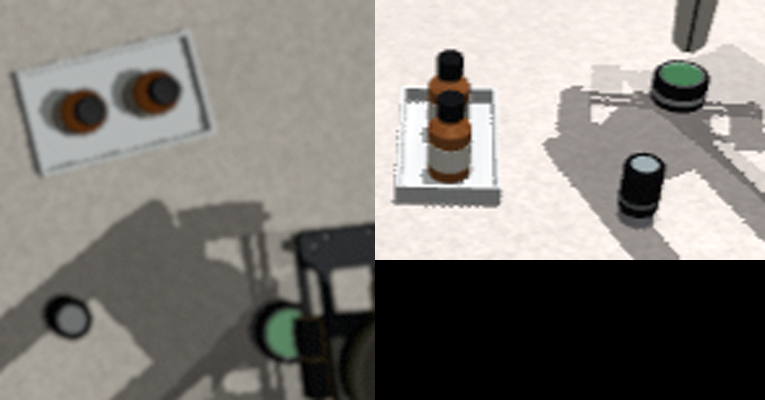

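The grasp missed: the fingers closed fully while the lens still stands at about px (506,333), and both bottles are fine. I'll check the geometry.

Run:
```python
from h import *
s=monitor.read_state();p=s["tool_pos"];print(p,s["opening"],s["q"].round(3))
for n in("top","side"):print(n,proj(n,[p,[.42,-.3725,.026]]).round(1))
print(ray("side",(330+(682-375)/2.6,130+74/2.6),.026),ray("side",(451,149.5),.032))
I=crop(eyes.read_camera("top"),470,290,80,60,5);J=crop(eyes.read_camera("side"),415,130,70,60,5)
cv2.imwrite("pics/e.png",np.hstack([I,J]))
```

```text
[ 0.4205899  -0.37287721  0.03069924] 0.0005532943104344101 [-0.817  0.167  1.757  0.     1.217 -0.952]
top [[506.2 332.7]
 [505.2 332.8]]
side [[447.4 157.2]
 [447.3 159. ]]
[ 0.41841254 -0.37534374] [ 0.41637531 -0.4075476 ]
```

View pics/e.png

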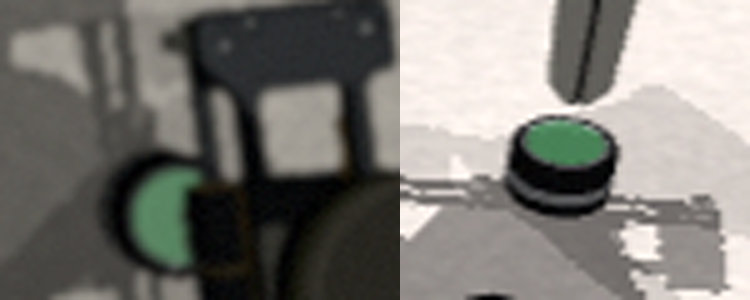

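Run:
```python
from h import *
c=np.array([np.cos(.136),np.sin(.136),0])
p=np.array([.4403,-.0287,.1763]);print("fingers c.png",[(proj("side",p+k*c)[0]).round(1) for k in(-.055,-.0465,.0465,.055)])
q=np.array([.4206,-.3729,.0307])
for dz in(0,.01,.02,.03):print(dz,proj("side",q+[0,0,dz]).round(1),proj("top",q+[0,0,dz]).round(1))
print("body",[proj("top",q+[0,0,.084]+s*.094*c+t*.0375*np.array([-c[1],c[0],0])).round(1) for s in(-1,1) for t in(-1,1)])
```

```text
fingers c.png [array([456.5, 195.6]), array([451.3, 195.1]), array([395.8, 189.8]), array([390.8, 189.4])]
0 [[447.4 157.2]] [[506.2 332.7]]
0.01 [[448.  153.7]] [[507.9 333.3]]
0.02 [[448.7 150.2]] [[509.6 333.8]]
0.03 [[449.4 146.6]] [[511.4 334.4]]
body [array([[547.9, 385.4]]), array([[508.5, 390.2]]), array([[534.1, 285.9]]), array([[495.2, 290.5]])]
```

The side view shows the real fingertips about 20 mm above the reported TCP, and the earlier bottle picture agrees. The fingers passed over the lens, so I'll go lower while watching the force.

Emit:
arm_command(
  deltas=[
    [[0, 0, 0, 0, 0, 0], [0, 0, 0, 0, 0, 0], [0, 0, 0, 0, 0, 0], [0, 0, 0, 0, 0, 0], [0, 0, 0, 0, 0, 0], [0, 0, 0, 0, 0, 0], [0, 0, 0, 0, 0, 0], [0, 0, 0, 0, 0, 0], [0, 0, 0, 0, 0, 0], [0, 0, 0, 0, 0, 0], [0, 0, 0, 0, 0, 0]],
  ],
  gripper=1,
)

```text
t: 22.98
tool_pos: [0.4202, -0.3725, 0.03]
orientation: [-2.066, -2.367, 0.0]
force: [-0.2, 0.1, -0.0]
opening: 0.0691
gripper_force: 0.0
```

Emit:
arm_command(
  deltas=[
    [[0, 0, -0.7, 0, 0, 0], [0, 0, -0.7, 0, 0, 0], [0, 0, -0.6, 0, 0, 0], [0, 0, -0.4, 0, 0, 0], [0, 0, -0.3, 0, 0, 0], [0, 0, -0.2, 0, 0, 0], [0, 0, 0, 0, 0, 0], [0, 0, 0, 0, 0, 0]],
  ],
)

```text
t: 23.65
tool_pos: [0.4202, -0.3725, 0.001]
orientation: [-2.066, -2.367, -0.0]
force: [0.8, 0.6, 0.3]
opening: 0.0929
gripper_force: 0.0
```

Emit:
arm_command(
  deltas=[
    [[0, 0, -0.2, 0, 0, 0], [0, 0, -0.2, 0, 0, 0], [0, 0, 0, 0, 0, 0], [0, 0, 0, 0, 0, 0]],
  ],
)

```text
t: 23.98
tool_pos: [0.4202, -0.3724, -0.0031]
orientation: [-2.066, -2.367, -0.0]
force: [1.1, 0.3, -0.1]
opening: 0.0934
gripper_force: 0.0
```

No contact below z = 0, so the offset is real. Going 5 mm lower, then gripping.

Emit:
arm_command(
  deltas=[
    [[0, 0, -0.2, 0, 0, 0], [0, 0, -0.2, 0, 0, 0], [0, 0, -0.1, 0, 0, 0], [0, 0, 0, 0, 0, 0], [0, 0, 0, 0, 0, 0]],
  ],
)

```text
t: 24.4
tool_pos: [0.4202, -0.3724, -0.0081]
orientation: [-2.065, -2.367, -0.0]
force: [0.6, 0.4, -0.3]
opening: 0.0931
gripper_force: 0.0
```

Emit:
arm_command(
  deltas=[
    [[0, 0, 0, 0, 0, 0], [0, 0, 0, 0, 0, 0], [0, 0, 0, 0, 0, 0], [0, 0, 0, 0, 0, 0], [0, 0, 0, 0, 0, 0], [0, 0, 0, 0, 0, 0], [0, 0, 0, 0, 0, 0], [0, 0, 0, 0, 0, 0], [0, 0, 0, 0, 0, 0], [0, 0, 0, 0, 0, 0]],
  ],
  gripper=-1,
  squeeze=20,
)

```text
t: 25.23
tool_pos: [0.4203, -0.3725, -0.0079]
orientation: [2.066, 2.367, -0.0]
force: [0.3, 0.0, -0.0]
opening: 0.0515
gripper_force: 20.0
```

Emit:
arm_command(
  deltas=[
    [[0, 0, 0.3, 0, 0, 0], [0, 0, 0.7, 0, 0, 0], [0, 0, 1, 0, 0, 0], [0, 0, 1.5, 0, 0, 0], [0, 0, 2, 0, 0, 0], [0, 0, 2, 0, 0, 0], [0, 0, 2, 0, 0, 0], [0, 0, 2, 0, 0, 0], [0, 0, 2, 0, 0, 0], [0, 0, 1.5, 0, 0, 0], [0, 0, 0, 0, 0, 0]],
  ],
)

```text
t: 26.15
tool_pos: [0.4221, -0.3745, 0.1474]
orientation: [2.061, 2.361, -0.001]
force: [0.3, -0.1, -0.4]
opening: 0.0509
gripper_force: 20.0
```

Emit:
arm_command(
  deltas=[
    [[0.6, 1.1, 0, 0, 0, 0], [1, 1.9, 0, 0, 0, 0], [1.3, 2.5, 0, 0, 0, 0], [1.4, 2.6, 0, 0, 0, 0], [1.4, 2.6, 0, 0, 0, 0], [1.4, 2.6, 0, 0, 0, 0], [1.4, 2.6, 0, 0, 0, 0], [1.4, 2.6, 0, 0, 0, 0], [1.4, 2.6, 0, 0, 0, 0], [1.4, 2.6, 0, 0, 0, 0], [1.4, 2.6, 0, 0, 0, 0], [1.4, 2.6, 0, 0, 0, 0]],
  ],
)

```text
t: 27.15
tool_pos: [0.5747, -0.0811, 0.1405]
orientation: [-2.064, -2.366, 0.001]
force: [0.2, 0.2, -1.7]
opening: 0.0513
gripper_force: 20.0
```

Emit:
arm_command(
  deltas=[
    [[1.4, 2.6, 0, 0, 0, 0], [1.3, 2.6, 0, 0, 0, 0], [1, 2.2, 0, 0, 0, 0], [0.6, 1.4, 0, 0, 0, 0], [0.1, 0, 0, 0, 0, 0], [0, 0, 0, 0, 0, 0], [0, 0, 0, 0, 0, 0]],
  ],
)

```text
t: 27.73
tool_pos: [0.6185, 0.0039, 0.1413]
orientation: [-2.065, -2.366, 0.002]
force: [0.2, 0.1, -1.6]
opening: 0.0511
gripper_force: 20.0
```

Emit:
arm_command(
  deltas=[
    [[0, 0, -1, 0, 0, 0], [0, 0, -2, 0, 0, 0], [0, 0, -2, 0, 0, 0], [0, 0, -2, 0, 0, 0], [0, 0, -2, 0, 0, 0], [0, 0, -1.5, 0, 0, 0], [0, 0, -1, 0, 0, 0], [0, 0, -0.6, 0, 0, 0], [0, 0, -0.6, 0, 0, 0], [0, 0, -0.6, 0, 0, 0], [0, 0, 0, 0, 0, 0], [0, 0, 0, 0, 0, 0]],
  ],
)

```text
t: 28.73
tool_pos: [0.6194, 0.0044, 0.0093]
orientation: [2.066, 2.367, 0.0]
force: [0.1, 0.2, -1.5]
opening: 0.0513
gripper_force: 20.0
```

Emit:
arm_command(
  deltas=[
    [[0, 0, -0.4, 0, 0, 0], [0, 0, -0.3, 0, 0, 0], [0, 0, -0.2, 0, 0, 0], [0, 0, 0, 0, 0, 0], [0, 0, 0, 0, 0, 0]],
  ],
)

```text
t: 29.15
tool_pos: [0.6191, 0.0046, -0.0001]
orientation: [-2.065, -2.367, 0.0]
force: [-0.1, -0.0, -1.6]
opening: 0.0515
gripper_force: 20.0
```

Emit:
arm_command(
  deltas=[
    [[0, 0, -0.1, 0, 0, 0], [0, 0, -0.1, 0, 0, 0], [0, 0, -0.1, 0, 0, 0], [0, 0, 0, 0, 0, 0], [0, 0, 0, 0, 0, 0]],
  ],
)

```text
t: 29.57
tool_pos: [0.6191, 0.0045, -0.0031]
orientation: [-2.066, -2.367, 0.0]
force: [1.5, 0.3, -1.8]
opening: 0.0511
gripper_force: 20.0
```

Emit:
arm_command(
  deltas=[
    [[0, 0, -0.08, 0, 0, 0], [0, 0, 0, 0, 0, 0], [0, 0, 0, 0, 0, 0]],
  ],
)

```text
t: 29.82
tool_pos: [0.6192, 0.0045, -0.0038]
orientation: [-2.066, -2.367, 0.0]
force: [0.9, 0.3, -2.0]
opening: 0.0517
gripper_force: 20.0
```

Emit:
arm_command(
  deltas=[
    [[0, 0, -0.06, 0, 0, 0], [0, 0, 0, 0, 0, 0], [0, 0, 0, 0, 0, 0]],
  ],
)

```text
t: 30.07
tool_pos: [0.6193, 0.0045, -0.0039]
orientation: [2.066, 2.367, 0.0]
force: [-2.4, -0.1, 4.7]
opening: 0.0518
gripper_force: 20.0
```

Emit:
arm_command(
  deltas=[
    [[0, 0, 0, 0, 0, 0], [0, 0, 0, 0, 0, 0], [0, 0, 0, 0, 0, 0], [0, 0, 0, 0, 0, 0], [0, 0, 0, 0, 0, 0], [0, 0, 0, 0, 0, 0]],
  ],
  gripper=0.6,
)

```text
t: 30.57
tool_pos: [0.6192, 0.0045, -0.0045]
orientation: [-2.066, -2.367, 0.0]
force: [-0.5, -0.7, -0.7]
opening: 0.074
gripper_force: 0.0
```

Emit:
arm_command(
  deltas=[
    [[0, 0, 1, 0, 0, 0], [0, 0, 1.5, 0, 0, 0], [0, 0, 2, 0, 0, 0], [0, 0, 2, 0, 0, 0], [0, 0, 2, 0, 0, 0], [0, 0, 2, 0, 0, 0], [0, 0, 2, 0, 0, 0], [0, 0, 2, 0, 0, 0], [0, 0, 1, 0, 0, 0], [0, 0, 0, 0, 0, 0]],
  ],
)

```text
t: 31.4
tool_pos: [0.6214, 0.0044, 0.1547]
orientation: [2.063, 2.363, 0.006]
force: [-0.6, -0.5, -0.4]
opening: 0.0739
gripper_force: 0.0
```

Emit:
arm_command(
  deltas=[
    [[-1, -1, 0, 0, 0, 0], [-2, -2, 0, 0, 0, 0], [-2, -2, 0, 0, 0, 0], [-2, -2, 0, 0, 0, 0], [-2, -2, 0, 0, 0, 0], [-2, -2, 0, 0, 0, 0], [-2, -2, 0, 0, 0, 0], [-2, -2, 0, 0, 0, 0], [-2, -2, 0, 0, 0, 0], [-1.3, -1.5, 0, 0, 0, 0], [-0.6, -0.8, 0, 0, 0, 0], [0, 0, 0, 0, 0, 0]],
  ],
  gripper=1,
)

```text
t: 32.4
tool_pos: [0.429, -0.1895, 0.1498]
orientation: [-2.068, -2.364, 0.001]
force: [0.9, -0.2, 0.1]
opening: 0.0925
gripper_force: 0.0
```

Emit:
arm_command(
  deltas=[
    [[0, 0, 0, 0, 0, 0], [0, 0, -1.5, 0, 0, 0], [0, 0, -2.2, 0, 0, 0], [0, 0, -2.2, 0, 0, 0], [0, 0, -2.2, 0, 0, 0], [0, 0, -2.2, 0, 0, 0], [0, 0, -1.5, 0, 0, 0], [0, 0, -1, 0, 0, 0], [0, 0, -0.7, 0, 0, 0], [0, 0, -0.5, 0, 0, 0], [0, 0, -0.5, 0, 0, 0], [0, 0, 0, 0, 0, 0]],
  ],
)

```text
t: 33.4
tool_pos: [0.4304, -0.1883, 0.0054]
orientation: [-2.065, -2.367, -0.0]
force: [-1.1, -0.3, 0.0]
opening: 0.0929
gripper_force: 0.0
```

Emit:
arm_command(
  deltas=[
    [[0, 0, 0, 0, 0, 0], [0, 0, 0, 0, 0, 0], [0, 0, 0, 0, 0, 0], [0, 0, 0, 0, 0, 0], [0, 0, 0, 0, 0, 0], [0, 0, 0, 0, 0, 0], [0, 0, 0, 0, 0, 0], [0, 0, 0, 0, 0, 0], [0, 0, 0, 0, 0, 0], [0, 0, 0, 0, 0, 0], [0, 0, 0, 0, 0, 0], [0, 0, 0, 0, 0, 0]],
  ],
  gripper=-1,
  squeeze=15,
)

```text
t: 34.4
tool_pos: [0.4303, -0.1885, 0.0056]
orientation: [2.066, 2.367, 0.0]
force: [0.2, 0.4, -0.1]
opening: 0.0334
gripper_force: 15.0
```

Emit:
arm_command(
  deltas=[
    [[0, 0, 0.5, 0, 0, 0], [0, 0, 1, 0, 0, 0], [0, 0, 1.5, 0, 0, 0], [0, 0, 2, 0, 0, 0], [0, 0, 2, 0, 0, 0], [0, 0, 2, 0, 0, 0], [0, 0, 2, 0, 0, 0], [0, 0, 2, 0, 0, 0], [0, 0, 1.5, 0, 0, 0], [0, 0, 0.5, 0, 0, 0], [0, 0, 0, 0, 0, 0]],
  ],
)

```text
t: 35.32
tool_pos: [0.4313, -0.1891, 0.1579]
orientation: [2.063, 2.364, 0.001]
force: [0.2, -0.4, -0.9]
opening: 0.0337
gripper_force: 15.0
```

Emit:
arm_command(
  deltas=[
    [[0.6, 1.2, 0, 0, 0, 0], [1, 2.1, 0, 0, 0, 0], [1.2, 2.5, 0, 0, 0, 0], [1.2, 2.5, 0, 0, 0, 0], [1.2, 2.5, 0, 0, 0, 0], [1.2, 2.5, 0, 0, 0, 0], [1.2, 2.5, 0, 0, 0, 0], [1.2, 2.5, 0, 0, 0, 0], [1.2, 2.5, 0, 0, 0, 0], [1.2, 2.5, 0, 0, 0, 0], [1.2, 2.5, 0, 0, 0, 0], [1.2, 2.5, 0, 0, 0, 0]],
  ],
)

```text
t: 36.32
tool_pos: [0.5657, 0.0958, 0.154]
orientation: [-2.065, -2.366, 0.003]
force: [1.2, -0.2, -1.0]
opening: 0.0336
gripper_force: 15.0
```

Emit:
arm_command(
  deltas=[
    [[1.2, 2.5, 0, 0, 0, 0], [1.2, 2.5, 0, 0, 0, 0], [1, 2.3, 0, 0, 0, 0], [0.6, 1.3, 0, 0, 0, 0], [0.3, 0.6, 0, 0, 0, 0], [0, 0, 0, 0, 0, 0], [0, 0, 0, 0, 0, 0]],
  ],
)

```text
t: 36.9
tool_pos: [0.6085, 0.186, 0.1545]
orientation: [-2.065, -2.367, 0.003]
force: [-0.9, -1.3, -0.9]
opening: 0.0336
gripper_force: 15.0
```

Emit:
arm_command(
  deltas=[
    [[0, 0, -1, 0, 0, 0], [0, 0, -2, 0, 0, 0], [0, 0, -2, 0, 0, 0], [0, 0, -2, 0, 0, 0], [0, 0, -2, 0, 0, 0], [0, 0, -1.5, 0, 0, 0], [0, 0, -1, 0, 0, 0], [0, 0, -0.6, 0, 0, 0], [0, 0, -0.6, 0, 0, 0], [0, 0, -0.4, 0, 0, 0], [0, 0, 0, 0, 0, 0], [0, 0, 0, 0, 0, 0]],
  ],
)

```text
t: 37.9
tool_pos: [0.6096, 0.1866, 0.0252]
orientation: [2.065, 2.367, 0.001]
force: [-0.3, -0.6, 0.4]
opening: 0.034
gripper_force: 15.0
```

Emit:
arm_command(
  deltas=[
    [[0, 0, -0.5, 0, 0, 0], [0, 0, -0.4, 0, 0, 0], [0, 0, -0.3, 0, 0, 0], [0, 0, -0.1, 0, 0, 0], [0, 0, 0, 0, 0, 0], [0, 0, 0, 0, 0, 0]],
  ],
)

```text
t: 38.4
tool_pos: [0.6091, 0.1865, 0.0115]
orientation: [-2.066, -2.367, 0.0]
force: [-0.4, -0.4, -1.3]
opening: 0.0339
gripper_force: 15.0
```

Emit:
arm_command(
  deltas=[
    [[0, 0, -0.1, 0, 0, 0], [0, 0, -0.1, 0, 0, 0], [0, 0, 0, 0, 0, 0], [0, 0, 0, 0, 0, 0]],
  ],
)

```text
t: 38.73
tool_pos: [0.6093, 0.1865, 0.0097]
orientation: [2.066, 2.367, 0.0]
force: [0.4, -0.3, -0.8]
opening: 0.034
gripper_force: 15.0
```

Emit:
arm_command(
  deltas=[
    [[0, 0, -0.08, 0, 0, 0], [0, 0, 0, 0, 0, 0], [0, 0, 0, 0, 0, 0]],
  ],
)

```text
t: 38.98
tool_pos: [0.6094, 0.1865, 0.0096]
orientation: [2.065, 2.367, 0.0]
force: [-2.0, -0.7, 5.3]
opening: 0.0336
gripper_force: 15.0
```

Emit:
arm_command(
  deltas=[
    [[0, 0, 0, 0, 0, 0], [0, 0, 0, 0, 0, 0], [0, 0, 0, 0, 0, 0], [0, 0, 0, 0, 0, 0], [0, 0, 0, 0, 0, 0], [0, 0, 0, 0, 0, 0]],
  ],
  gripper=0.4,
)

```text
t: 39.48
tool_pos: [0.6092, 0.1865, 0.0087]
orientation: [-2.066, -2.367, 0.0]
force: [-0.6, -0.6, -0.6]
opening: 0.0642
gripper_force: 0.0
```

Emit:
arm_command(
  deltas=[
    [[0, 0, 1, 0, 0, 0], [0, 0, 1.5, 0, 0, 0], [0, 0, 2, 0, 0, 0], [0, 0, 2, 0, 0, 0], [0, 0, 2, 0, 0, 0], [0, 0, 2, 0, 0, 0], [0, 0, 2, 0, 0, 0], [0, 0, 1.5, 0, 0, 0], [0, 0, 1, 0, 0, 0], [0, 0, 0, 0, 0, 0]],
  ],
)

```text
t: 40.32
tool_pos: [0.611, 0.1869, 0.1626]
orientation: [2.064, 2.365, 0.007]
force: [-0.5, 0.4, 0.8]
opening: 0.0649
gripper_force: 0.0
```

Emit:
arm_command(
  deltas=[
    [[-1, 0, 0, 0, 0, 0], [-2, 0, 0, 0, 0, 0], [-2.2, 0, 0, 0, 0, 0], [-2.2, 0, 0, 0, 0, 0], [-2.2, 0, 0, 0, 0, 0], [-2.2, -0.1, 0, 0, 0, 0], [-2.2, 0, 0, 0, 0, 0], [-2, 0, 0, 0, 0, 0], [-1, 0, 0, 0, 0, 0], [-0.4, 0, 0, 0, 0, 0], [0, 0, 0, 0, 0, 0], [0, 0, 0, 0, 0, 0]],
  ],
  gripper=1,
)

```text
t: 41.32
tool_pos: [0.4354, 0.1854, 0.1585]
orientation: [2.066, 2.367, -0.0]
force: [0.2, -0.1, 0.7]
opening: 0.093
gripper_force: 0.0
```

Emit:
arm_command(
  deltas=[
    [[0, 0, 0, 0, 0, 0], [0, 0, -1.9, 0, 0, 0], [0, 0, -2.5, 0, 0, 0], [0, 0, -2.5, 0, 0, 0], [0, 0, -2.2, 0, 0, 0], [0, 0, -2.2, 0, 0, 0], [0, 0, -1.5, 0, 0, 0], [0, 0, -1, 0, 0, 0], [0, 0, -0.7, 0, 0, 0], [0, 0, -0.5, 0, 0, 0], [0, 0, -0.4, 0, 0, 0], [0, 0, 0, 0, 0, 0]],
  ],
)

```text
t: 42.32
tool_pos: [0.4354, 0.1855, 0.0047]
orientation: [2.066, 2.367, 0.0]
force: [-0.9, -0.1, 0.3]
opening: 0.0929
gripper_force: 0.0
```

Emit:
arm_command(
  deltas=[
    [[0, 0, 0, 0, 0, 0], [0, 0, 0, 0, 0, 0], [0, 0, 0, 0, 0, 0], [0, 0, 0, 0, 0, 0], [0, 0, 0, 0, 0, 0], [0, 0, 0, 0, 0, 0], [0, 0, 0, 0, 0, 0], [0, 0, 0, 0, 0, 0], [0, 0, 0, 0, 0, 0], [0, 0, 0, 0, 0, 0], [0, 0, 0, 0, 0, 0], [0, 0, 0, 0, 0, 0]],
  ],
  gripper=-1,
)

```text
t: 43.32
tool_pos: [0.4353, 0.1855, 0.0048]
orientation: [2.066, 2.367, 0.0]
force: [1.5, 0.5, -0.6]
opening: 0.0339
gripper_force: 15.0
```

Emit:
arm_command(
  deltas=[
    [[0, 0, 0.5, 0, 0, 0], [0, 0, 1, 0, 0, 0], [0, 0, 1.5, 0, 0, 0], [0, 0, 2, 0, 0, 0], [0, 0, 2, 0, 0, 0], [0, 0, 2, 0, 0, 0], [0, 0, 2, 0, 0, 0], [0, 0, 2, 0, 0, 0], [0, 0, 1.5, 0, 0, 0], [0, 0, 0.5, 0, 0, 0], [0, 0, 0, 0, 0, 0]],
  ],
)

```text
t: 44.23
tool_pos: [0.4364, 0.1859, 0.1571]
orientation: [2.064, 2.365, 0.005]
force: [-0.8, -0.1, -0.9]
opening: 0.0339
gripper_force: 15.0
```

Emit:
arm_command(
  deltas=[
    [[1, 0.4, 0, 0, 0, 0], [1.8, 0.7, 0, 0, 0, 0], [2.2, 0.9, 0, 0, 0, 0], [2.2, 0.9, 0, 0, 0, 0], [2.2, 0.9, 0, 0, 0, 0], [2.2, 0.9, 0, 0, 0, 0], [2.2, 0.9, 0, 0, 0, 0], [1.7, 0.7, 0, 0, 0, 0], [1, 0.4, 0, 0, 0, 0], [0.4, 0.2, 0, 0, 0, 0], [0, 0, 0, 0, 0, 0], [0, 0, 0, 0, 0, 0]],
  ],
)

```text
t: 45.23
tool_pos: [0.6033, 0.2542, 0.1536]
orientation: [-2.065, -2.366, 0.003]
force: [0.1, 0.2, -0.9]
opening: 0.0338
gripper_force: 15.0
```

Emit:
arm_command(
  deltas=[
    [[0, 0, -1, 0, 0, 0], [0, 0, -2, 0, 0, 0], [0, 0, -2, 0, 0, 0], [0, 0, -2, 0, 0, 0], [0, 0, -2, 0, 0, 0], [0, 0, -1.5, 0, 0, 0], [0, 0, -1, 0, 0, 0], [0, 0, -0.6, 0, 0, 0], [0, 0, -0.6, 0, 0, 0], [0, 0, -0.4, 0, 0, 0], [0, 0, 0, 0, 0, 0], [0, 0, 0, 0, 0, 0]],
  ],
)

```text
t: 46.23
tool_pos: [0.6046, 0.2546, 0.0245]
orientation: [2.065, 2.367, 0.001]
force: [0.2, 0.2, -0.9]
opening: 0.0334
gripper_force: 15.0
```

Emit:
arm_command(
  deltas=[
    [[0, 0, -0.5, 0, 0, 0], [0, 0, -0.4, 0, 0, 0], [0, 0, -0.3, 0, 0, 0], [0, 0, -0.1, 0, 0, 0], [0, 0, 0, 0, 0, 0], [0, 0, 0, 0, 0, 0]],
  ],
)

```text
t: 46.73
tool_pos: [0.6041, 0.2545, 0.0107]
orientation: [-2.066, -2.367, 0.0]
force: [0.0, -0.1, -1.2]
opening: 0.0339
gripper_force: 15.0
```

Emit:
arm_command(
  deltas=[
    [[0, 0, -0.1, 0, 0, 0], [0, 0, -0.1, 0, 0, 0], [0, 0, 0, 0, 0, 0], [0, 0, 0, 0, 0, 0]],
  ],
)

```text
t: 47.07
tool_pos: [0.6043, 0.2545, 0.0089]
orientation: [2.066, 2.367, 0.0]
force: [-0.3, 0.6, -1.7]
opening: 0.0336
gripper_force: 15.0
```

Emit:
arm_command(
  deltas=[
    [[0, 0, -0.06, 0, 0, 0], [0, 0, 0, 0, 0, 0], [0, 0, 0, 0, 0, 0]],
  ],
)

```text
t: 47.32
tool_pos: [0.6044, 0.2546, 0.0089]
orientation: [2.065, 2.367, 0.001]
force: [-2.4, -0.1, 5.5]
opening: 0.0335
gripper_force: 15.0
```

Contact again. Releasing, lifting and backing away.

Emit:
arm_command(
  deltas=[
    [[0, 0, 0, 0, 0, 0], [0, 0, 0, 0, 0, 0], [0, 0, 0, 0, 0, 0], [0, 0, 0, 0, 0, 0], [0, 0, 0, 0, 0, 0], [0, 0, 0, 0, 0, 0]],
  ],
  gripper=0.4,
)

```text
t: 47.82
tool_pos: [0.6042, 0.2545, 0.0081]
orientation: [-2.066, -2.367, 0.0]
force: [0.3, 0.2, 0.4]
opening: 0.0643
gripper_force: 0.0
```

Emit:
arm_command(
  deltas=[
    [[0, 0, 1, 0, 0, 0], [0, 0, 1.5, 0, 0, 0], [0, 0, 2, 0, 0, 0], [0, 0, 2, 0, 0, 0], [0, 0, 2, 0, 0, 0], [0, 0, 2, 0, 0, 0], [0, 0, 2, 0, 0, 0], [0, 0, 1.5, 0, 0, 0], [0, 0, 1, 0, 0, 0], [0, 0, 0, 0, 0, 0]],
  ],
)

```text
t: 48.65
tool_pos: [0.6062, 0.2552, 0.163]
orientation: [2.064, 2.365, 0.009]
force: [0.4, -0.9, 0.3]
opening: 0.0653
gripper_force: 0.0
```

Emit:
arm_command(
  deltas=[
    [[-1.5, 2, 0, 0, 0, 0], [-2, 2.5, 0, 0, 0, 0], [-2, 2.5, 0, 0, 0, 0], [-2, 2.5, 0, 0, 0, 0], [-2, 2.5, 0, 0, 0, 0], [-2, 2.5, 0, 0, 0, 0], [-2, 2.5, 0, 0, 0, 0], [-2, 2, 0, 0, 0, 0], [-1, 1, 0, 0, 0, 0], [0, 0, 0, 0, 0, 0], [0, 0, 0, 0, 0, 0]],
  ],
)

```text
t: 49.57
tool_pos: [0.4389, 0.4543, 0.1577]
orientation: [2.064, 2.368, -0.001]
force: [0.6, -0.7, -0.1]
opening: 0.0656
gripper_force: 0.0
```

Run:
```python
from h import *
I=eyes.read_camera("top");J=eyes.read_camera("side")
A=crop(I,175,130,320,150,2.48);B=crop(J,200,140,200,250,1.5)
B=crop(J,190,140,300,250,1.5)[:, :450];A=A[:,:793]
B=cv2.copyMakeBorder(B[:228],0,0,0,793-B.shape[1],cv2.BORDER_CONSTANT) if 0 else B
cv2.imwrite("pics/f.png",A);cv2.imwrite("pics/g.png",crop(J,190,140,260,260,2.2))
```

```text
(no output)
```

View pics/f.png

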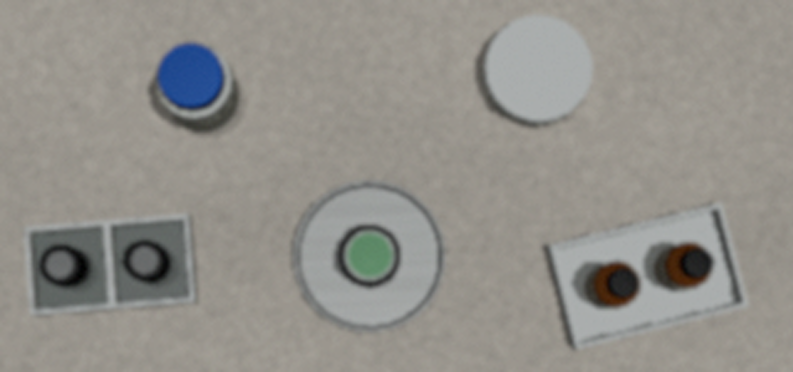

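View pics/g.png

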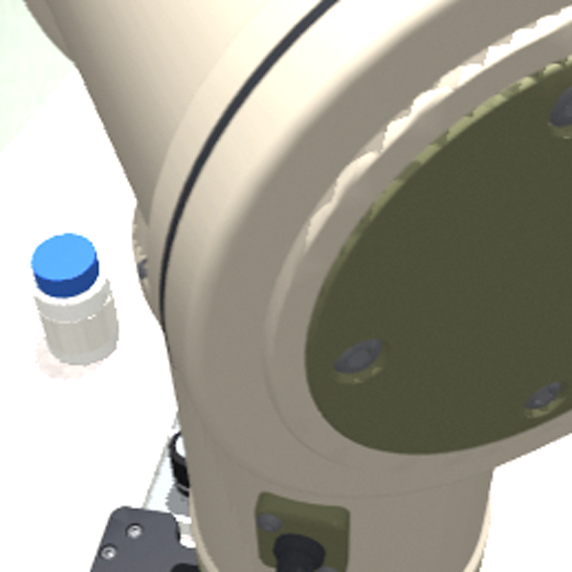

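In the top view the eyepieces are upright in both bays, at crop px (63,265) and (146,260). The lens is centred in the dish at (370,255), both bottles stand in the tray, and the jar and petri dishes haven't moved. The arm blocks the side view. Checking the numbers, then handing in.

Run:
```python
from h import *
from plant import ticket
f=lambda x,y,z:ray("top",((x+.5)/2.48-.5+175,(y+.5)/2.48-.5+130),z)
def loc(p,c,w):
    d=p-np.array(c);return np.array([d@[np.cos(w),np.sin(w)],d@[-np.sin(w),np.cos(w)]]).round(4)
r=[loc(f(63,265,.06),(.607,.2205),.073),loc(f(147,261,.06),(.607,.2205),.073),loc(f(623,283,.082),(.6064,-.2292),.261),loc(f(695,264,.082),(.6064,-.2292),.261)]
print(r)
ok=all(abs(a[0])<.016 for a in r[:2]) and all(.018<abs(a[1])<.048 for a in r[:2]) and all(abs(a[0])<.022 and abs(a[1])<.05 for a in r[2:])
print(ok, ticket.close_job() if ok else None)
```

```text
[array([-0.0022,  0.0314]), array([-0.0025, -0.0364]), array([-0.0013,  0.0339]), array([-0.0003, -0.0255])]
the job is handed in; nothing more can be done
True None
```

The job is handed in: both eyepieces, both bottles and the lens stand upright in their trays, and the jar and petri dishes did not move. My position check before hand-in passed, but no verdict came back. The first lens grasp closed over the top of the lens without moving it, and I redid it lower.

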